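# Stagger two stacking trays on the kitchen organiser

### The job

Stagger the two trays on top of the drawer organiser so that one can reach into both: slide the lower tray, which stands loose on the organiser, towards the fridge until it clicks home under the hooked lips at that end and press it firmly up to the stop; then stand the other tray on it without banging it down, slide that one away from the fridge until it clicks home under the lower tray's lips and press it up to its stop, without dragging the lower one out again. Leave both home, level and square, the drawer shut and the other kitchen things where they are.

Things in the scene. Friction and masses are not known exactly. Their poses are not given: they have to be found in the camera images.
- organiser: White plastic drawer organiser fixed to the shelf, 136 (x) by 190 (y) by 94 mm high; origin: centre of its underside. Its drawer faces the robot (-x); its +y axis, along its length, points to the fridge, which stands far out on the robot's left; turned by up to 0.3 rad. On top along both long sides runs a ledge, x = 50 to 64 mm either side, z = 80 mm, guide wall outside it to z = 88 mm.
- organiser_end (a point): Middle of the organiser's top edge at the fridge end (y = 95 mm, z = 80 mm, x = 0). At both ends each ledge has a stop with a hooked lip reaching back over its last 11 mm, 11 to 14 mm above the ledge. Just before it, hidden under a tray, a 2 mm catch: a tray's foot rides up its ramp, drops behind it under the lips and stops dead: home, level, with 1.5 mm of play. Between the ledges all is open.
- tray_low: The lower tray: white plastic, 136 (x) by 190 (y) by 62 mm, 0.35 kg plus two flat fish tins (0.26 kg each) lying in its halves up to z = 45 mm. Stands loose on the organiser's ledges within 15 mm of its centre, axes as the organiser's within 0.06 rad. Origin: middle of the tray, at the underside of its feet. Floor z = 17 to 20 mm; open on top. Home is a few cm off centre: feel for it.
- low_end (a point): Outer face of the lower tray's end wall away from the fridge (y = -95 mm), the flat wall to push on: 128 mm wide, z = 17 to 46 mm, this point at z = 31.5 mm, x = 0. The other end is alike at y = 95 mm. The feet are two bars across the underside, their ends riding on the ledges with 4 mm play to each guide wall. 3 to 6 N slides it over the catch; press it up to the stop with 8 to 20 N.
- low_top (a point): Middle of the lower tray at the height of its own two ledges (x = 0, y = 0, z = 48 mm), which have the same guide walls (to z = 56 mm), catches, stops and hooked lips (to z = 62 mm) at both ends as the organiser's. A tray's feet go onto the ledges only if its middle is set within 14 mm (along y) and 4 mm (along x) of this point; farther along they land on catches or lips.
- tray_up: The second tray, empty, 0.35 kg, same shape and size as the lower one (same origin, axes, walls, feet). Stands on the shelf on its feet, on either side of the organiser, turned by up to 0.5 rad. On the lower tray 2 to 3 N, low on its end wall, slides it over the catch, a few cm off centre: feel for it, and press it up to the stop with 4 to 5 N; 6 N or more drags the lower tray out of its catch.
- up_grip (a point): Middle of the second tray's grip rail, over its origin at z = 39 mm: a straight rail 12 mm thick (along y), 70 mm long (along x), z = 32 to 46 mm, on a 3 mm cross wall; on either side of it 85 mm of free room down to the floor at z = 20 mm.
- up_end (a point): Outer face of the second tray's end wall at y = 95 mm (the end nearer the fridge), the flat wall to push on: 128 mm wide, z = 17 to 46 mm, this point at z = 31.5 mm, x = 0.
- organiser_drawer (a joint): The organiser's drawer: 0 = shut, grows (m) as it opens towards the robot, 0.09 fully open. It stays shut.
- grinder: Stainless electric coffee grinder, diameter 94 mm, 163 mm high, bystander; origin: centre of its underside.
- jar: Glass storage jar with a steel lid, diameter 90 mm, 130 mm high, bystander; origin: centre of its underside.
- cup: White ceramic cup, diameter 76 mm, 65 mm high, bystander; origin: centre of its underside.
- scoop: Steel coffee scoop with a flat handle, 155 mm long, 28 mm high, bystander; origin: centre of the underside of its bowl (diameter 52 mm), the handle runs along -x.
- sugar_bowl: White ceramic sugar bowl with its lid, diameter 100 mm, 94 mm high, bystander; origin: centre of its underside.
- pepper_mill: Turned dark-wood pepper mill, diameter 54 mm, 150 mm high, bystander; origin: centre of its underside.
Things that resemble listed ones, but are neither listed nor needed, are in the scene too. What is shaped like the organiser but blue or red is not meant.

How it is judged:
By the outcome, as a careful person would: the job done as asked, in the order asked, and still so for the second after the job is handed in, with the robot touching nothing.
It also fails if it takes over 61 s, if anything falls off the work surface, if the arm or the gripper's body presses on something with over 40 N, if the wrist force passes 120 N, or if a joint passes its speed limit or range.

### The arm

A 6-joint arm with a two-finger parallel gripper is mounted at the origin on the work surface. World frame = base frame: x ahead of the robot, y to its left, z up, the work surface at z = 0. Lengths are in mm, angles in rad, forces in N, time in s.
With the tool pointing down it reaches from about 275 to 725 mm from the base axis. Payload 15.9 kg.
Tool frame: the origin (TCP) lies at the very end of the fingers, on their centre line; the grasp point (between the pads) lies pinch_z behind it (pinch_z is the distance from the TCP to the grasp point, in mm); z points along the fingers, y is the direction in which the jaws open and shut (so a half turn about z gives the same grasp; the last joint's range is limited). The gripper opens to 85 mm and grips with 20 to 120 N. Pads are 22 mm wide; open, the fingers measure 114 mm over their backs; the gripper's body (76 mm by 85 mm) begins 54 mm behind the grasp point. The pads swing forward as they close: fully open they stand 13 mm farther back than shut.
Start: joints at [-1.259, 0.213, -0.034, 1.323, 0, 1.571], TCP at [153.38, -475.878, 231.306] pointing down, gripper open.
Joint ranges: [-2.98, 2.98], [-0.74, 1.72], [-1.14, 1.35], [-2.1, 2.04], [-1.57, 1.44], [-3.14, 3.14]. Speed limits (rad/s): [1.89, 1.89, 2.39, 2.57, 3.14, 3.14].

### API

Orientations are given as a unit quaternion [x, y, z, w].
In Python, from workcell import get_obs, read_camera, sign_off, pinch_z gives the robot as it stands. The module is installed in compiled form; this text tells all that it offers.
- The arm moves only by the tool drive_tool, never from a script. Its argument "commands" is a list of rows, each a list of 4 numbers: the shift along the tool's x, y, z in units of 40 mm (1.0 is 40 mm), then the turn about the tool's z in units of 6 degrees (1.0 is 6 degrees). In form: [[dx, dy, dz, yaw], ...]. A call has exactly 5 rows; each row is the pose to reach, as a shift and turn from the pose measured when the call began, along the tool's axes at that moment; what a row does not reach only later rows make up. A row lasts 1/12 s, in which the tool goes at most 41.7 mm and 7.16 degrees, less where a joint would pass 70% of its speed; a pose out of reach is approached as far as the arm can. A call with a gripper value outside its range is refused whole. "hand" is the finger opening in mm, from 0 to 85.4, set as the call begins (left out, the last holds). The fingers move at their own pace and stop on an object; "squeeze" is the grip in N (left out, the last holds). Time passes only in rows, so rows that repeat a pose let the fingers close, or fill a call up. It gives the time, the measured TCP pose, the force and the opening at its end, in the units of the state.
- get_obs(): the state, without advancing time (a new reading comes with each control period).
- read_camera(name): name is "scene" or "top" or "wrist"; returns a dict with "image" (420x560x3 uint8, red, green, blue), "camera_matrix" (3x3 intrinsics, pixels), "extrinsics" (4x4, takes a point from camera to world coordinates); the wrist camera has in their place "tool_from_camera" (4x4, takes a point from camera to tool coordinates, whose origin is the TCP and whose axes are the flange's). Camera axes: x right, y up, looking along -z (the intrinsics and any distortion apply to the point x, -y, -z); pixel columns grow to the right and rows downward; lengths in mm; the calibration is good to about 2 mm. A picture is of the moment at which its call begins: read the wrist's pose just before it. There is no depth.
- sign_off(): hands the job in, once; it reports no verdict.
The state is a dict: "time_s": time; "q": joint angles; "qd": joint speeds; "tau": joint torques, N m; "eef_pos": TCP position; "tcp_rot": TCP orientation; "contact_force": force on the tool from outside, world axes, zero at the start; "ft_torque": the same for the moment, N m; "opening": opening from 0.0 (shut) to 1.0 (fully open).
Only numpy, scipy, OpenCV 4.12 (cv2) and the standard library are available. Lean on these libraries where they do the work, as an engineer would, in place of code of your own. Each camera call takes 0.05 s, during which the arm holds its last target. There are 200 camera calls.

## Working session

There is one attempt and no reset: what is moved stays moved. The work goes in short steps, Python scripts to look and compute and a tool call to move; the robot and the scene stay as the last step left them, time stands still between calls to the robot, and variables do not carry over. Pictures are saved under pics/ and viewed, about 8 in all and at most 12, crops included, and the job is handed in when it is done.

Besides the shell and the picture viewer there is one more tool, called after "Emit:" as name(argument=value, ...) on one line, values as JSON. drive_tool: Moves the arm, as the interface text tells. Its arguments: {"type":"object","properties":{"commands":{"type":"array"},"hand":{"type":"number"},"squeeze":{"type":"number"}},"required":["commands"]}

```bash
mkdir -p pics
cat > h.py <<'E'
import numpy as np,cv2
from scipy.spatial.transform import Rotation as R
from workcell import get_obs,read_camera,sign_off,pinch_z
def ray(c,uv,T=None):
    K=np.array(c["camera_matrix"]);T=np.array(c["extrinsics"]) if T is None else T
    d=np.linalg.inv(K)@np.array([uv[0],uv[1],1.]);d=np.array([d[0],-d[1],-d[2]])
    return T[:3,3],T[:3,:3]@d
def onz(c,uv,z,T=None):
    o,d=ray(c,uv,T);return o+d*(z-o[2])/d[2]
def proj(c,P,T=None):
    K=np.array(c["camera_matrix"]);T=np.array(c["extrinsics"]) if T is None else T
    p=T[:3,:3].T@(np.array(P)-T[:3,3]);q=K@np.array([p[0],-p[1],-p[2]]);return q[:2]/q[2]
def tri(r1,r2):
    o1,d1=r1;o2,d2=r2;d1=d1/np.linalg.norm(d1);d2=d2/np.linalg.norm(d2)
    s=np.linalg.lstsq(np.c_[d1,-d2],o2-o1,rcond=None)[0]
    return (o1+s[0]*d1+o2+s[1]*d2)/2,np.linalg.norm(o1+s[0]*d1-o2-s[1]*d2)
def toolT():
    o=get_obs();T=np.eye(4);T[:3,:3]=R.from_quat(o["tcp_rot"]).as_matrix();T[:3,3]=o["eef_pos"];return T
def wrist():
    T=toolT();c=read_camera("wrist");return c,T@np.array(c["tool_from_camera"])
def save(c,n): cv2.imwrite("pics/"+n+".png",cv2.cvtColor(c["image"],cv2.COLOR_RGB2BGR))
def st():
    o=get_obs();T=toolT();print("t",round(o["time_s"],2),"pos",np.round(o["eef_pos"],1),"x",np.round(T[:3,0],3),"y",np.round(T[:3,1],3),"F",np.round(o["contact_force"],1),"op",round(o["opening"],3),"q",np.round(o["q"],2))
def to(P,yaw=None):
    """shift in tool units to world TCP P; yaw = desired heading of tool y axis (mod pi)"""
    T=toolT();s=T[:3,:3].T@(np.array(P)-T[:3,3])/40
    a=0
    if yaw is not None:
        cur=np.arctan2(T[1,1],T[0,1]);d=(yaw-cur+np.pi/2)%np.pi-np.pi/2;a=-np.degrees(d)/6
    print("cmd",np.round(s,3),"yaw",round(a,3))
E
cat > a.py <<'E'
from h import *
import pickle
print(pinch_z if not callable(pinch_z) else pinch_z());st()
o={}
for n in("scene","top"):
    c=read_camera(n);save(c,n);o[n]=c;print(n,np.round(c["camera_matrix"],1).tolist(),np.round(c["extrinsics"],2).tolist(),c.keys())
pickle.dump(o,open("c.pkl","wb"))
E
python3 a.py
```

```text
18.700000000000003
t 0.0 pos [ 153.3 -475.6  230.8] x [0.952 0.307 0.   ] y [ 0.307 -0.952 -0.001] F [-0.  -0.3 -0. ] op 0.998 q [-1.26  0.21 -0.04  1.32  0.    1.57]
scene [[415.2, 0.0, 278.3], [0.0, 415.2, 212.0], [0.0, 0.0, 1.0]] [[0.22, -0.64, 0.74, 1307.28], [0.98, 0.13, -0.18, -250.07], [0.02, 0.76, 0.65, 819.27], [0.0, 0.0, 0.0, 1.0]] dict_keys(['image', 'camera_matrix', 'extrinsics'])
top [[523.0, 0.0, 265.0], [0.0, 523.0, 204.8], [0.0, 0.0, 1.0]] [[0.03, 0.98, -0.2, 188.89], [-1.0, 0.03, 0.0, -51.96], [0.01, 0.2, 0.98, 1732.89], [0.0, 0.0, 0.0, 1.0]] dict_keys(['image', 'camera_matrix', 'extrinsics'])
```

View pics/scene.png

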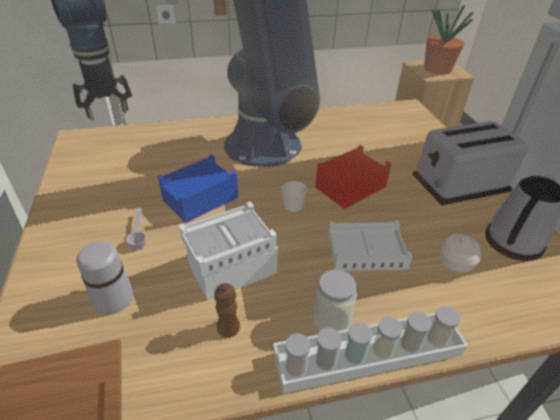

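View pics/top.png

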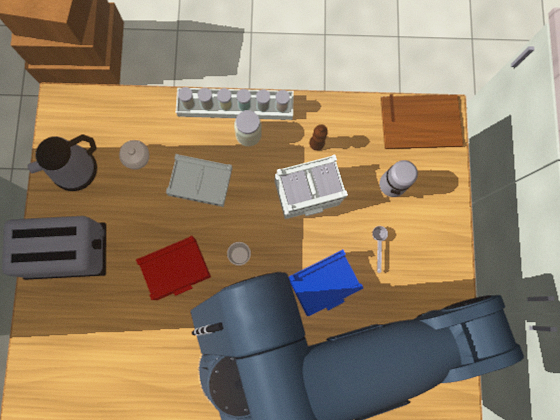

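The scene shows the organiser with the loaded tray near (230,250), and the grey empty tray near (369,247). In the top view they are at (311,186) and (199,180), so the second tray is on the +y side. Next come coarse positions, then a close look with the wrist camera.

```bash
cat > b.py <<'E'
from h import *
import pickle
C=pickle.load(open("c.pkl","rb"))
t=C["top"];s=C["scene"]
for n,a,b in(("org",(311,184),(229,232)),("up",(200,179),(367,242))):
    print(n,tri(ray(t,a),ray(s,b)))
# upper tray rim corners at z~46 / organiser tray z~140
for uv in((173,156),(231,163),(223,206),(168,196)): print("up",np.round(onz(t,uv,55),0))
for uv in((276,172),(338,157),(347,193),(284,216)): print("lo",np.round(onz(t,uv,140),0))
for n,uv,z in(("cup",(238,254),60),("jar",(248,122),130),("pepper",(321,130),150),("grinder",(404,172),160),("sugar",(134,152),80),("scoop",(380,232),20),("blue",(327,283),60),("red",(173,268),60)): print(n,np.round(onz(t,uv,z),0))
c,T=wrist();print(np.round(c["tool_from_camera"],2).tolist(),np.round(c["camera_matrix"],1).tolist())
to([420,180,300],np.pi/2)
E
python3 b.py
```

```text
org (array([ 581.12207552, -195.99402932,  131.86799804]), np.float64(5.709964632077207))
up (array([607.1309476 , 161.79417378,  52.08608902]), np.float64(1.1735288499217966))
up [682. 255.  55.]
up [664.  61.  55.]
up [518.  81.  55.]
up [546. 263.  55.]
lo [614. -88. 140.]
lo [ 669. -283.  140.]
lo [ 553. -311.  140.]
lo [ 475. -115.  140.]
cup [361.  26.  60.]
jar [781.   6. 130.]
pepper [ 754. -227.  150.]
grinder [ 621. -486.  160.]
sugar [685. 379.  80.]
scoop [ 451. -439.   20.]
blue [ 277. -259.   60.]
red [311. 231.  60.]
[[-0.0, 0.96, 0.26, 66.88], [1.0, 0.0, 0.0, -0.63], [0.0, 0.26, -0.96, -142.82], [0.0, 0.0, 0.0, 1.0]] [[348.3, 0.0, 272.3], [0.0, 348.3, 212.2], [0.0, 0.0, 1.0]]
cmd [ 11.375 -13.556  -1.715] yaw 2.978
```

Emit:
drive_tool(commands=[[0.85,-0.23,-0.2,0],[1.7,-0.46,-0.3,0],[2.55,-0.7,-0.4,0],[3.4,-0.93,-0.5,0],[4.25,-1.15,-0.6,0]])

```text
time_s: 0.57
eef_pos: [302.1, -378.5, 255.1]
tcp_rot: [0.988, 0.155, -0.0, -0.0]
contact_force: [0.3, -1.0, 0.5]
opening: 0.999
```

Emit:
drive_tool(commands=[[0.85,-0.23,-0.2,0],[1.7,-0.46,-0.3,0],[2.55,-0.7,-0.4,0],[3.4,-0.93,-0.5,0],[4.25,-1.15,-0.6,0]])

```text
time_s: 0.98
eef_pos: [451.0, -281.2, 279.3]
tcp_rot: [0.988, 0.155, -0.0, -0.001]
contact_force: [-0.3, -1.0, -0.3]
opening: 1.006
```

Emit:
drive_tool(commands=[[0.8,-0.23,-0.2,0],[1.6,-0.46,-0.3,0],[2.4,-0.7,-0.4,0],[3.2,-0.9,-0.5,0],[3.7,-1.0,-0.6,0]], hand=0)

```text
time_s: 1.4
eef_pos: [581.5, -195.6, 302.8]
tcp_rot: [0.988, 0.156, -0.0, -0.001]
contact_force: [-0.7, -1.0, -0.2]
opening: 0.3
```

```bash
cat > look.py <<'E'
import sys,pickle
from h import *
c,T=wrist();n=sys.argv[1];save(c,n);pickle.dump((c,T),open(n+".pkl","wb"));st()
E
python3 look.py w1
```

```text
t 1.45 pos [ 583.3 -194.4  302.7] x [ 0.951  0.309 -0.   ] y [ 0.309 -0.951 -0.002] F [3.6 2.  0.4] op 0.205 q [-0.32  0.48  0.53  1.62  0.    2.5 ]
```

View pics/w1.png

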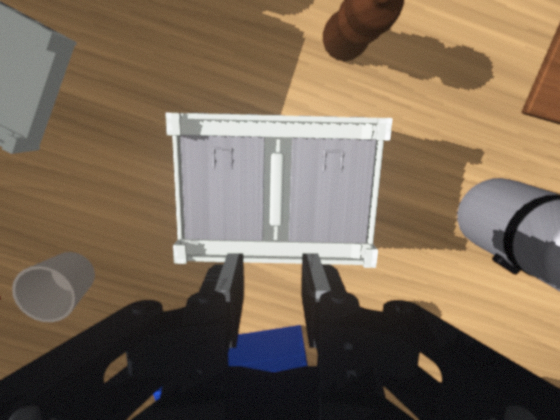

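Emit:
drive_tool(commands=[[0,0.5,0,0],[0,1.0,0,0],[0,1.5,0,0],[0,2.0,0,0],[0,2.0,0,0]])

```text
time_s: 1.87
eef_pos: [608.2, -273.4, 300.8]
tcp_rot: [0.988, 0.156, -0.001, -0.001]
contact_force: [-0.1, 0.1, 0.1]
opening: -0.003
```

```bash
python3 look.py w2
```

```text
t 1.92 pos [ 608.1 -272.   301.1] x [ 0.951  0.308 -0.001] y [ 0.308 -0.951 -0.003] F [ 0.   0.4 -1.7] op 0.0 q [-0.42  0.63  0.78  1.72  0.    2.41]
```

View pics/w2.png

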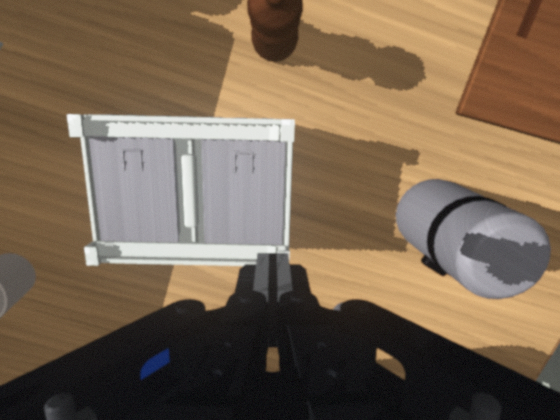

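The wrist pictures show the lower tray with its two grey tins and its rail. The lip corners in the first picture are at (167,114), (391,119), (377,266) and (174,262), and in the second they are shifted about 95 px left. Fridge end is on the left.

```bash
cat > m.py <<'E'
from h import *
import pickle
a,Ta=pickle.load(open("w1.pkl","rb"));b,Tb=pickle.load(open("w2.pkl","rb"))
# true pose of w1 reading was mid-motion; use as given
A=[(167,114),(391,119),(377,266),(174,262),(276.5,153),(275,225)]
B=[(68,115),(294,121),(289,263),(86,264),(187,156),(190,227)]
P=[]
for p,q in zip(A,B):
    x,e=tri(ray(a,p,Ta),ray(b,q,Tb));P.append(x);print(np.round(x,1),round(e,1), np.round(onz(b,q,142,Tb),1))
Q=np.array([onz(b,q,142,Tb) for q in B[:4]])
for nm,Q in(("tri",np.array(P[:4])),("z142",Q)):
    print(nm,"ctr",Q.mean(0).round(1),"yaw",[round(float(np.arctan2(-(v[0]),v[1])),3) for v in(Q[0]-Q[1],Q[3]-Q[2])],[round(float(np.arctan2(v[1],v[0])),3) for v in(Q[0]-Q[3],Q[1]-Q[2])],"size",[round(float(np.linalg.norm(v))) for v in(Q[0]-Q[1],Q[3]-Q[2],Q[0]-Q[3],Q[1]-Q[2])])
im=cv2.cvtColor(b["image"],cv2.COLOR_RGB2BGR)[90:300,50:320]
cv2.imwrite("pics/c2.png",cv2.resize(im,None,fx=2.9,fy=2.8,interpolation=cv2.INTER_CUBIC))
E
python3 m.py
```

```text
[620.1 -89.2 142.7] 0.5 [620.2 -88.8 142. ]
[ 673.9 -270.   140.5] 0.5 [ 673.7 -270.   142. ]
[ 549.6 -307.2  145.2] 4.5 [ 550.6 -307.   142. ]
[ 491.4 -126.6  142.9] 0.1 [ 490.9 -126.3  142. ]
[ 614.9 -187.6  122.4] 1.4 [ 617.8 -191.8  142. ]
[ 549.5 -207.5  123.6] 0.3 [ 556.3 -210.1  142. ]
tri ctr [ 583.7 -198.2  142.8] yaw [0.289, 0.311] [0.283, 0.291] size [189, 190, 134, 130]
z142 ctr [ 583.8 -198.   142. ] yaw [0.287, 0.319] [0.282, 0.293] size [189, 190, 135, 128]
```

View pics/c2.png

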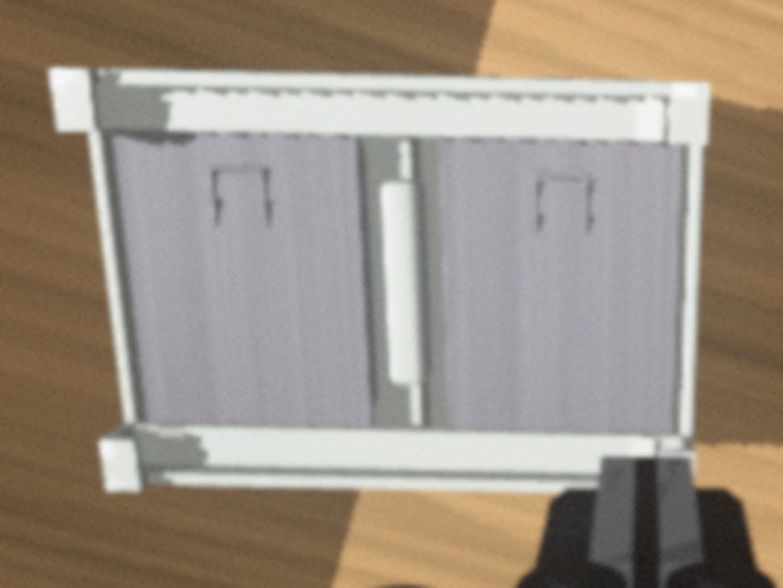

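The crop confirms the tray outline. The rim triangulates to z≈142, the centre is (583,-198) and the yaw about 0.29. I'm moving down beyond the far (-y) end with the fingers shut.

Emit:
drive_tool(commands=[[-0.05,0.7,0,0.1],[-0.09,1.18,0.5,0.17],[-0.09,1.18,1.2,0.17],[-0.09,1.18,2.0,0.17],[-0.09,1.18,2.8,0.17]])

```text
time_s: 2.33
eef_pos: [618.7, -317.3, 187.7]
tcp_rot: [0.989, 0.147, -0.001, -0.001]
contact_force: [1.4, 0.1, -0.6]
opening: -0.001
```

```bash
python3 -c "
from h import *
st();to([618.7,-317.8,106],-1.28)"
```

```text
t 2.33 pos [ 618.7 -317.3  187.7] x [ 0.957  0.291 -0.001] y [ 0.291 -0.957 -0.003] F [ 1.4  0.1 -0.6] op -0.001 q [-0.47  0.66  0.53  1.45  0.    2.37]
cmd [-0.003  0.017  2.044] yaw 0.04
```

Emit:
drive_tool(commands=[[0,0,0.7,0],[0,0,1.3,0],[0,0,1.8,0],[0,0,2.04,0],[0,0,2.04,0]])

```text
time_s: 2.75
eef_pos: [617.4, -316.0, 104.1]
tcp_rot: [0.989, 0.147, -0.002, -0.002]
contact_force: [0.2, 0.3, 0.5]
opening: 0.0
```

Emit:
drive_tool(commands=[[0,-0.1,0,0],[0,-0.2,0,0],[0,-0.28,0,0],[0,-0.34,0,0],[0,-0.4,0,0]])

```text
time_s: 3.17
eef_pos: [613.3, -301.0, 105.4]
tcp_rot: [0.989, 0.147, -0.001, -0.001]
contact_force: [1.6, -4.4, 2.5]
opening: -0.004
```

Emit:
drive_tool(commands=[[0,-0.06,0,0],[0,-0.12,0,0],[0,-0.18,0,0],[0,-0.24,0,0],[0,-0.3,0,0]])

```text
time_s: 3.58
eef_pos: [610.0, -289.6, 105.7]
tcp_rot: [0.989, 0.147, -0.001, -0.001]
contact_force: [0.8, -4.4, 3.4]
opening: -0.004
```

Emit:
drive_tool(commands=[[0,-0.05,0,0],[0,-0.1,0,0],[0,-0.15,0,0],[0,-0.2,0,0],[0,-0.25,0,0]])

```text
time_s: 4.0
eef_pos: [607.1, -279.9, 105.8]
tcp_rot: [0.989, 0.147, -0.001, -0.001]
contact_force: [3.1, -5.1, 0.9]
opening: -0.001
```

Emit:
drive_tool(commands=[[0,-0.03,0,0],[0,-0.06,0,0],[0,-0.09,0,0],[0,-0.12,0,0],[0,-0.15,0,0]])

```text
time_s: 4.42
eef_pos: [605.2, -274.1, 105.5]
tcp_rot: [0.989, 0.147, -0.001, -0.001]
contact_force: [2.4, -5.9, -0.7]
opening: -0.004
```

Emit:
drive_tool(commands=[[0,-0.03,0,0],[0,-0.06,0,0],[0,-0.09,0,0],[0,-0.12,0,0],[0,-0.15,0,0]])

```text
time_s: 4.83
eef_pos: [603.2, -268.0, 105.4]
tcp_rot: [0.989, 0.147, -0.001, -0.001]
contact_force: [0.4, -3.1, 0.1]
opening: 0.0
```

Emit:
drive_tool(commands=[[0,-0.03,0,0],[0,-0.06,0,0],[0,-0.09,0,0],[0,-0.12,0,0],[0,-0.15,0,0]])

```text
time_s: 5.25
eef_pos: [602.4, -265.4, 106.6]
tcp_rot: [0.989, 0.146, -0.0, 0.002]
contact_force: [4.4, -28.9, 4.5]
opening: -0.0
```

Stop reached, with 29 N measured. That is over the asked 20 N, so I'm easing the press back into the 8–20 N band.

Emit:
drive_tool(commands=[[0,-0.02,0,0],[0,-0.02,0,0],[0,-0.03,0,0],[0,-0.03,0,0],[0,-0.03,0,0]])

```text
time_s: 5.67
eef_pos: [602.5, -265.9, 107.1]
tcp_rot: [0.989, 0.146, -0.0, 0.003]
contact_force: [3.0, -14.5, 1.3]
opening: 0.002
```

Emit:
drive_tool(commands=[[0,0.4,0,0],[0,0.6,-0.5,0],[0,0.6,-1.4,0],[0,0.6,-2.3,0],[0,0.4,-3.2,0]], hand=0)

```text
time_s: 6.08
eef_pos: [606.4, -280.7, 236.3]
tcp_rot: [0.989, 0.145, -0.001, 0.003]
contact_force: [0.2, 1.0, 0.1]
opening: -0.003
```

Emit:
drive_tool(commands=[[0,-0.6,-0.7,0],[0,-1.4,-1.4,0],[0,-2.2,-1.8,0],[0,-3.0,-1.8,0],[0,-3.0,-1.8,0]])

```text
time_s: 6.5
eef_pos: [571.1, -160.8, 309.5]
tcp_rot: [0.989, 0.147, 0.001, 0.003]
contact_force: [1.6, 0.4, -0.5]
opening: 0.001
```

```bash
python3 look.py w3
```

```text
t 6.55 pos [ 571.5 -162.7  308.7] x [ 0.957  0.29  -0.001] y [ 0.29  -0.957  0.006] F [ 0.3  0.  -0.2] op -0.0 q [-0.27  0.43  0.46  1.6  -0.01  2.57]
```

View pics/w3.png

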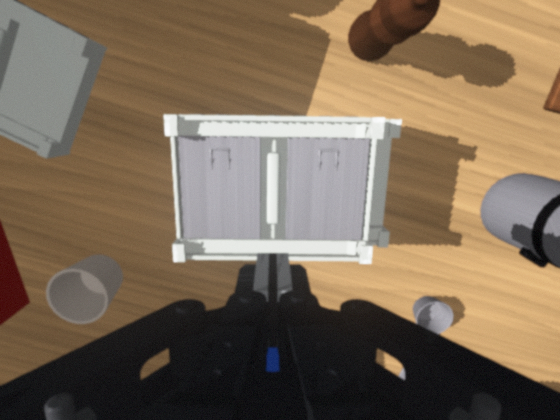

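The lower tray has moved left over the organiser, whose -y end now shows at (380-400,120-245). The tray's lip corners are about (165,115), (386,119), (371,262) and (174,261).

```bash
cat > m2.py <<'E'
from h import *
import pickle
b,Tb=pickle.load(open("w3.pkl","rb"))
Q=np.array([onz(b,q,142,Tb) for q in [(165,115),(386,119),(372,262),(174,261)]])
print(Q.round(1),Q.mean(0),[round(float(np.arctan2(-(v[0]),v[1])),3) for v in(Q[0]-Q[1],Q[3]-Q[2])],[round(float(np.arctan2(v[1],v[0])),3) for v in(Q[0]-Q[3],Q[1]-Q[2])],[round(float(np.linalg.norm(v))) for v in(Q[0]-Q[1],Q[3]-Q[2],Q[0]-Q[3],Q[1]-Q[2])])
R_=[onz(b,q,126,Tb).round(1) for q in((272.5,153),(272.5,223))];print(R_)
# rail edges by threshold per row
g=cv2.cvtColor(b["image"],cv2.COLOR_RGB2GRAY).astype(int)
for v in(165,185,205):print(v,g[v,255:292].tolist())
print(g[185,165:185].tolist(),g[185,360:400].tolist())
print("cols",g[108:142,230].tolist(),g[230:270,230].tolist())
to([603,165,230])
E
python3 m2.py
```

```text
[[ 610.1  -53.   142. ]
 [ 662.2 -235.7  142. ]
 [ 534.3 -272.4  142. ]
 [ 480.5  -89.9  142. ]] [ 571.76917758 -162.76386087  142.        ] [0.277, 0.287] [0.278, 0.279] [190, 190, 135, 133]
[array([ 604.5, -151.1,  126. ]), array([ 539.5, -170.8,  126. ])]
165 [174, 174, 176, 174, 164, 147, 144, 151, 152, 151, 156, 173, 217, 239, 243, 241, 239, 236, 233, 231, 228, 219, 200, 176, 151, 145, 145, 150, 148, 153, 157, 156, 168, 173, 176, 171, 173]
185 [175, 173, 175, 173, 160, 144, 141, 148, 149, 148, 155, 182, 219, 240, 243, 240, 239, 236, 236, 232, 228, 216, 194, 165, 145, 149, 147, 149, 148, 149, 153, 167, 179, 177, 171, 174, 176]
205 [170, 171, 173, 169, 164, 149, 144, 148, 147, 148, 160, 190, 227, 241, 243, 238, 236, 234, 233, 232, 229, 218, 187, 152, 144, 143, 149, 151, 146, 149, 154, 165, 167, 170, 174, 174, 179]
[109, 107, 107, 111, 110, 107, 110, 134, 185, 228, 232, 211, 162, 120, 110, 132, 154, 168, 167, 171] [170, 170, 170, 170, 171, 154, 139, 174, 225, 239, 238, 229, 205, 167, 147, 146, 148, 148, 144, 148, 144, 146, 147, 144, 143, 143, 133, 119, 112, 109, 110, 108, 110, 110, 110, 113, 111, 110, 114, 112]
cols [105, 104, 104, 104, 106, 111, 137, 187, 226, 233, 232, 221, 194, 166, 168, 198, 227, 233, 233, 234, 233, 235, 234, 234, 234, 234, 230, 215, 187, 176, 178, 177, 178, 177] [168, 167, 169, 167, 169, 168, 169, 165, 170, 196, 223, 232, 233, 232, 232, 232, 234, 233, 232, 232, 231, 229, 211, 177, 156, 178, 204, 227, 227, 205, 156, 116, 108, 106, 105, 101, 105, 103, 103, 105]
cmd [ 3.135 -7.623  1.92 ] yaw 0
```

Emit:
drive_tool(commands=[[0.35,-0.85,0,0],[0.7,-1.7,0,0],[1.05,-2.55,0,0],[1.4,-3.4,0,0],[1.75,-4.25,0,0]], hand=50)

```text
time_s: 6.97
eef_pos: [589.1, 21.4, 307.2]
tcp_rot: [0.989, 0.146, -0.0, 0.003]
contact_force: [0.8, -0.8, 0.3]
opening: 0.585
```

Emit:
drive_tool(commands=[[0.35,-0.85,0.4,0.8],[0.7,-1.7,0.9,1.6],[1.05,-2.55,1.5,2.4],[1.38,-3.37,2.0,3.2],[1.38,-3.37,2.3,3.9]])

```text
time_s: 7.38
eef_pos: [609.0, 53.5, 227.3]
tcp_rot: [0.999, 0.029, -0.004, -0.03]
contact_force: [-0.3, 0.1, 0.9]
opening: 0.584
```

Emit:
drive_tool(commands=[[0,0,0,0],[0,0,0,0],[0,0,0,0],[0,0,0,0],[0,0,0,0]])

```text
time_s: 7.8
eef_pos: [609.3, 54.0, 227.9]
tcp_rot: [0.999, 0.029, -0.003, -0.031]
contact_force: [-0.2, -0.8, 0.3]
opening: 0.581
```

```bash
python3 look.py w4
```

```text
t 7.85 pos [609.2  54.  227.9] x [ 0.998  0.058 -0.005] y [ 0.058 -0.996 -0.061] F [ 0.8  0.2 -0.1] op 0.584 q [0.06 0.46 0.3  1.42 0.06 3.14]
```

View pics/w4.png

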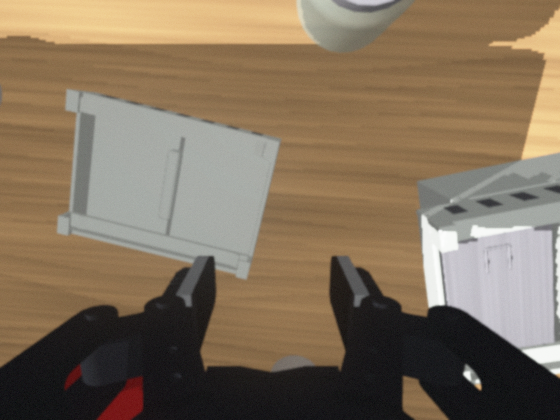

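The wrist picture shows tray_up at left, with lip corners (70,91), (279,142), (245,277) and (58,232) and the rail at (170,185). Joint 6 hit its limit and left the tool tilted 3.5°. I'll turn joint 6 the other way (it must half-turn anyway) and undo the tilt at the opposite limit.

Emit:
drive_tool(commands=[[0,0,0,-1.19],[0,0,0,-2.38],[0,0,0,-3.57],[0,0,0,-4.76],[0,0,0,-5.95]])

```text
time_s: 8.27
eef_pos: [609.3, 54.3, 228.2]
tcp_rot: [0.941, 0.337, 0.006, -0.03]
contact_force: [0.0, 0.3, -0.3]
opening: 0.587
```

Emit:
drive_tool(commands=[[0,0,0,-1.19],[0,0,0,-2.38],[0,0,0,-3.57],[0,0,0,-4.76],[0,0,0,-5.95]])

```text
time_s: 8.68
eef_pos: [609.4, 54.7, 228.7]
tcp_rot: [0.792, 0.61, 0.016, -0.026]
contact_force: [0.4, -0.3, -0.2]
opening: 0.588
```

```bash
cat > m4.py <<'E'
from h import *
import pickle
st()
b,Tb=pickle.load(open("w4.pkl","rb"))
Q=np.array([onz(b,q,62,Tb) for q in [(69,90),(280,141),(246,278),(58,234)]])
print(Q.round(1),Q.mean(0),[round(float(np.arctan2(-(v[0]),v[1])),3) for v in(Q[0]-Q[1],Q[3]-Q[2])],[round(float(np.arctan2(v[1],v[0])),3) for v in(Q[0]-Q[3],Q[1]-Q[2])],[round(float(np.linalg.norm(v))) for v in(Q[0]-Q[1],Q[3]-Q[2],Q[0]-Q[3],Q[1]-Q[2])])
E
python3 m4.py
```

```text
t 8.68 pos [609.4  54.7 228.7] x [0.255 0.965 0.057] y [ 0.967 -0.254 -0.023] F [ 0.4 -0.3 -0.2] op 0.588 q [0.06 0.46 0.3  1.42 0.06 1.89]
[[686.6 246.5  62. ]
 [654.6  60.9  62. ]
 [521.5  85.7  62. ]
 [552.2 271.6  62. ]] [603.73172729 166.17139818  62.        ] [-0.171, -0.164] [-0.184, -0.184] [188, 188, 137, 135]
```

Emit:
drive_tool(commands=[[0,0,0,-1.19],[0,0,0,-2.38],[0,0,0,-3.57],[0,0,0,-4.76],[0,0,0,-6.1]])

```text
time_s: 9.1
eef_pos: [609.5, 55.1, 229.1]
tcp_rot: [0.566, 0.824, 0.023, -0.02]
contact_force: [0.4, 0.5, -0.0]
opening: 0.589
```

Emit:
drive_tool(commands=[[0,0,0,-1.19],[0,0,0,-2.38],[0,0,0,-3.57],[0,0,0,-4.76],[0,0,0,-6.1]])

```text
time_s: 9.52
eef_pos: [609.6, 55.5, 229.4]
tcp_rot: [0.285, 0.958, 0.028, -0.012]
contact_force: [0.6, 0.6, 0.0]
opening: 0.584
```

Emit:
drive_tool(commands=[[0,0,0,-1.19],[0,0,0,-2.38],[0,0,0,-3.57],[0,0,0,-4.76],[0,0,0,-6.1]])

```text
time_s: 9.93
eef_pos: [609.7, 55.8, 229.8]
tcp_rot: [-0.023, 0.999, 0.03, -0.002]
contact_force: [0.2, 0.3, -1.1]
opening: 0.584
```

Emit:
drive_tool(commands=[[0,0,0,-1.19],[0,0,0,-2.38],[0,0,0,-3.57],[0,0,0,-4.76],[0,0,0,-6.1]])

```text
time_s: 10.35
eef_pos: [609.8, 56.2, 230.2]
tcp_rot: [-0.329, 0.944, 0.03, 0.007]
contact_force: [-0.1, -0.1, -0.2]
opening: 0.587
```

Emit:
drive_tool(commands=[[0,0,0,-1.19],[0,0,0,-2.38],[0,0,0,-3.57],[0,0,0,-4.76],[0,0,0,-6.1]])

```text
time_s: 10.77
eef_pos: [609.8, 56.6, 230.7]
tcp_rot: [-0.604, 0.797, 0.026, 0.016]
contact_force: [0.3, -0.9, -0.0]
opening: 0.581
```

Emit:
drive_tool(commands=[[0,0,0,-1.19],[0,0,0,-2.38],[0,0,0,-3.57],[0,0,0,-4.76],[0,0,0,-6.1]])

```text
time_s: 11.18
eef_pos: [609.9, 57.0, 231.0]
tcp_rot: [0.819, -0.573, -0.019, -0.024]
contact_force: [-0.4, -0.4, 0.0]
opening: 0.584
```

Emit:
drive_tool(commands=[[0,0,0,-1.19],[0,0,0,-2.38],[0,0,0,-3.57],[0,0,0,-4.76],[0,0,0,-6.1]])

```text
time_s: 11.6
eef_pos: [610.0, 57.3, 231.4]
tcp_rot: [0.956, -0.293, -0.011, -0.028]
contact_force: [0.6, -0.7, 0.8]
opening: 0.586
```

```bash
python3 -c "
from h import *
st()"
```

```text
t 11.6 pos [610.   57.3 231.4] x [ 0.828 -0.56  -0.037] y [-0.561 -0.827 -0.048] F [ 0.6 -0.7  0.8] op 0.586 q [ 0.06  0.46  0.3   1.42  0.06 -2.48]
```

Emit:
drive_tool(commands=[[0,0,0,-1.19],[0,0,0,-2.38],[0,0,0,-3.57],[0,0,0,-4.76],[0,0,0,-6.0]])

```text
time_s: 12.02
eef_pos: [610.1, 57.7, 231.8]
tcp_rot: [0.999, 0.015, -0.001, -0.03]
contact_force: [0.2, -0.4, -0.8]
opening: 0.584
```

Emit:
drive_tool(commands=[[0,0.3,0,-0.9],[0,0.6,0,-1.8],[0,0.9,0,-2.4],[0,0.9,0,-2.4],[0,0.9,0,-2.4]])

```text
time_s: 12.43
eef_pos: [593.3, 121.3, 229.9]
tcp_rot: [0.995, 0.096, 0.005, -0.009]
contact_force: [-0.3, 0.5, 0.4]
opening: 0.587
```

```bash
python3 -c "
from h import *
st()"
```

```text
t 12.43 pos [593.3 121.3 229.9] x [0.982 0.191 0.012] y [ 0.191 -0.981 -0.016] F [-0.3  0.5  0.4] op 0.587 q [ 0.19  0.43  0.26  1.39  0.02 -3.14]
```

Emit:
drive_tool(commands=[[0,0,0,-0.6],[0,0,0,-1.1],[0,0,0,-1.1],[0,0,0,-1.1],[0,0,0,-1.1]])

```text
time_s: 12.85
eef_pos: [585.7, 150.4, 230.0]
tcp_rot: [0.992, 0.127, 0.007, 0.004]
contact_force: [0.3, 0.2, 0.5]
opening: 0.584
```

```bash
python3 -c "
from h import *
st();print(toolT()[:3,2])"
```

```text
t 12.85 pos [585.7 150.4 230. ] x [0.967 0.253 0.014] y [ 0.252 -0.968  0.009] F [0.3 0.2 0.5] op 0.584 q [ 0.26  0.42  0.25  1.39 -0.01 -3.14]
[ 0.01555299 -0.00567926 -0.99986292]
```

Emit:
drive_tool(commands=[[0,0,0,1.19],[0,0,0,2.38],[0,0,0,3.57],[0,0,0,4.76],[0,0,0,6.1]])

```text
time_s: 13.27
eef_pos: [586.0, 149.4, 230.1]
tcp_rot: [0.982, -0.187, 0.008, 0.001]
contact_force: [-1.1, 0.1, -0.7]
opening: 0.586
```

Emit:
drive_tool(commands=[[0,0,0,1.19],[0,0,0,2.38],[0,0,0,3.57],[0,0,0,4.76],[0,0,0,6.1]])

```text
time_s: 13.68
eef_pos: [586.3, 148.5, 230.1]
tcp_rot: [0.877, -0.48, 0.008, -0.002]
contact_force: [0.6, -0.3, 0.6]
opening: 0.583
```

Emit:
drive_tool(commands=[[0,0,0,1.19],[0,0,0,2.38],[0,0,0,3.57],[0,0,0,4.76],[0,0,0,6.1]])

```text
time_s: 14.1
eef_pos: [586.6, 147.5, 230.1]
tcp_rot: [-0.687, 0.726, -0.007, 0.004]
contact_force: [-0.1, 0.3, 0.2]
opening: 0.587
```

Emit:
drive_tool(commands=[[0,0,0,1.19],[0,0,0,2.38],[0,0,0,3.57],[0,0,0,4.76],[0,0,0,6.1]])

```text
time_s: 14.52
eef_pos: [586.9, 146.5, 230.1]
tcp_rot: [-0.431, 0.903, -0.005, 0.006]
contact_force: [0.3, 0.4, -0.4]
opening: 0.581
```

Emit:
drive_tool(commands=[[0,0,0,1.19],[0,0,0,2.38],[0,0,0,3.57],[0,0,0,4.76],[0,0,0,6.1]])

```text
time_s: 14.93
eef_pos: [587.1, 145.5, 230.1]
tcp_rot: [-0.132, 0.991, -0.003, 0.007]
contact_force: [-0.5, -0.3, -0.1]
opening: 0.584
```

```bash
python3 -c "
from h import *
st();to([603.7,166,230],np.pi/2-.175)"
```

```text
t 14.93 pos [587.1 145.5 230.1] x [-0.965 -0.262 -0.013] y [-0.262  0.965 -0.008] F [-0.5 -0.3 -0.1] op 0.584 q [ 0.25  0.42  0.25  1.39 -0.01 -0.02]
cmd [-0.534  0.385  0.007] yaw 4.205
```

Emit:
drive_tool(commands=[[-0.2,0.15,0,1.0],[-0.4,0.3,0,2.0],[-0.53,0.39,0,3.0],[-0.53,0.39,0,4.0],[-0.53,0.39,0,4.2]], hand=60)

```text
time_s: 15.35
eef_pos: [603.9, 165.4, 230.0]
tcp_rot: [0.09, 0.996, -0.001, 0.008]
contact_force: [-0.4, -0.3, 0.3]
opening: 0.7
```

```bash
python3 look.py w5
```

```text
t 15.4 pos [603.7 165.4 230.1] x [-0.984  0.177 -0.015] y [ 0.177  0.984 -0.001] F [-0.2 -0.2 -0.2] op 0.702 q [ 0.27  0.47  0.33  1.41 -0.01  0.45]
```

View pics/w5.png

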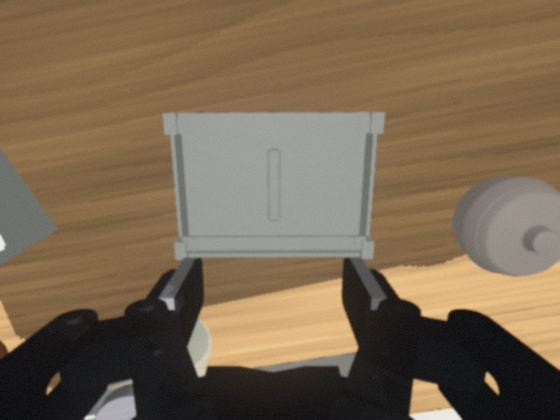

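tray_up is square in view, with lip corners (164,113), (384,112), (373,257) and (176,258), and the rail running from (273,150) to (274,220).

```bash
cat > m5.py <<'E'
from h import *
import pickle
a,Ta=pickle.load(open("w4.pkl","rb"));b,Tb=pickle.load(open("w5.pkl","rb"))
B=[(164,113),(384,112),(373,257),(176,258)]
A=[(246,278),(58,234),(69,90),(280,141)]
for p,q in zip(A,B):print(np.round(tri(ray(a,p,Ta),ray(b,q,Tb))[0],1))
Q=np.array([onz(b,q,62,Tb) for q in B])
print(Q.mean(0),[round(float(np.arctan2(-(v[0]),v[1])),3) for v in(Q[1]-Q[0],Q[2]-Q[3])],[round(float(np.arctan2(v[1],v[0])),3) for v in(Q[3]-Q[0],Q[2]-Q[1])])
r=[onz(b,q,46,Tb) for q in((273,149),(274,221))];print(r,(r[0]+r[1])/2)
c=(r[0]+r[1])/2
to([c[0],c[1],26],np.pi/2-.178)
E
python3 m5.py
```

```text
[520.6  86.2  59.7]
[553.4 271.1  63.7]
[687.2 249.7  58.3]
[654.4  61.2  57.9]
[603.50682583 167.91849556  62.        ] [-0.177, -0.176] [-0.182, -0.171]
[array([569.31425521, 173.07788586,  46.        ]), array([638.23964469, 161.47433131,  46.        ])] [603.77694995 167.27610858  46.        ]
cmd [0.085 0.053 5.103] yaw 0.005
```

Emit:
drive_tool(commands=[[0.08,0.05,0.8,0],[0.08,0.05,1.6,0],[0.08,0.05,2.4,0],[0.08,0.05,3.2,0],[0.08,0.05,3.9,0]])

```text
time_s: 15.82
eef_pos: [602.8, 166.4, 72.3]
tcp_rot: [0.087, 0.996, -0.001, 0.007]
contact_force: [1.4, 0.7, -0.1]
opening: 0.704
```

Emit:
drive_tool(commands=[[0,0,0.4,0],[0,0,0.8,0],[0,0,1.1,0],[0,0,1.2,0],[0,0,1.2,0]])

```text
time_s: 16.23
eef_pos: [602.9, 165.5, 23.5]
tcp_rot: [0.087, 0.996, -0.002, 0.006]
contact_force: [-0.4, 0.1, -0.3]
opening: 0.7
```

Emit:
drive_tool(commands=[[0,0,0,0],[0,0,0,0],[0,0,0,0],[0,0,0,0],[0,0,0,0]], hand=0, squeeze=40)

```text
time_s: 16.65
eef_pos: [603.4, 165.7, 24.4]
tcp_rot: [0.086, 0.996, -0.001, 0.007]
contact_force: [-0.3, -0.9, 6.3]
opening: 0.131
```

Emit:
drive_tool(commands=[[0,0,0,0],[0,0,0,0],[0,0,0,0],[0,0,0,0],[0,0,0,0]])

```text
time_s: 17.07
eef_pos: [603.3, 165.7, 24.4]
tcp_rot: [0.086, 0.996, -0.001, 0.007]
contact_force: [-1.0, 0.2, 0.2]
opening: 0.129
```

Emit:
drive_tool(commands=[[0,0,-0.3,0],[0,0,-0.9,0],[0,0,-1.6,0],[0,0,-2.3,0],[0,0,-3.0,0]])

```text
time_s: 17.48
eef_pos: [601.2, 166.1, 145.4]
tcp_rot: [0.086, 0.996, -0.001, 0.007]
contact_force: [0.5, 0.0, -2.8]
opening: 0.133
```

Emit:
drive_tool(commands=[[0,0,-0.6,0],[0,0,-1.2,0],[0,0,-1.6,0],[0,0,-1.8,0],[0,0,-1.8,0]])

```text
time_s: 17.9
eef_pos: [600.9, 166.6, 218.8]
tcp_rot: [0.086, 0.996, -0.001, 0.008]
contact_force: [-0.1, 0.7, -3.1]
opening: 0.128
```

```bash
python3 -c "
from h import *
st();to([571.8,-162.3,215],np.pi/2+.28)"
```

```text
t 17.9 pos [600.9 166.6 218.8] x [-0.985  0.172 -0.016] y [ 0.172  0.985 -0.001] F [-0.1  0.7 -3.1] op 0.128 q [ 0.27  0.47  0.29  1.38 -0.01  0.45]
cmd [-0.696 -8.224  0.112] yaw -4.326
```

Emit:
drive_tool(commands=[[-0.04,-0.4,0,0],[-0.1,-1.1,0,0],[-0.15,-1.8,0,0],[-0.2,-2.5,0,0],[-0.27,-3.2,0,0]])

```text
time_s: 18.32
eef_pos: [588.4, 37.0, 217.3]
tcp_rot: [0.086, 0.996, -0.001, 0.007]
contact_force: [0.1, -1.1, -2.8]
opening: 0.13
```

Emit:
drive_tool(commands=[[-0.06,-0.7,0,-0.8],[-0.12,-1.4,0,-1.6],[-0.18,-2.1,0,-2.4],[-0.24,-2.8,0,-3.2],[-0.28,-3.3,0,-3.9]])

```text
time_s: 18.73
eef_pos: [575.5, -97.6, 215.9]
tcp_rot: [-0.119, 0.993, -0.003, 0.005]
contact_force: [0.2, 0.3, -3.1]
opening: 0.131
```

```bash
python3 -c "
from h import *
st();to([571.8,-162.3,215],np.pi/2+.28)"
```

```text
t 18.73 pos [575.5 -97.6 215.9] x [-0.972 -0.237 -0.009] y [-0.236  0.972 -0.006] F [ 0.2  0.3 -3.1] op 0.131 q [-0.17  0.38  0.16  1.33 -0.   -0.41]
cmd [ 0.472 -1.551  0.029] yaw -0.394
```

Emit:
drive_tool(commands=[[0.15,-0.5,0,-0.2],[0.3,-1.0,0,-0.4],[0.42,-1.4,0,-0.4],[0.47,-1.55,0,-0.4],[0.47,-1.55,0,-0.4]])

```text
time_s: 19.15
eef_pos: [571.0, -163.6, 214.7]
tcp_rot: [-0.139, 0.99, -0.002, 0.004]
contact_force: [0.6, 0.2, -3.7]
opening: 0.131
```

Emit:
drive_tool(commands=[[0,0,0.2,0],[0,0,0.5,0],[0,0,0.8,0],[0,0,0.9,0],[0,0,0.9,0]])

```text
time_s: 19.57
eef_pos: [570.5, -162.7, 177.0]
tcp_rot: [-0.139, 0.99, -0.002, 0.003]
contact_force: [-0.3, -0.4, -3.1]
opening: 0.127
```

```bash
python3 look.py w6;python3 -c "
from h import *
to([571.8,-162.3,162],np.pi/2+.28)"
```

```text
t 19.62 pos [ 570.9 -163.   178.1] x [-0.961 -0.276 -0.006] y [-0.276  0.961 -0.005] F [-0.6 -0.  -3.1] op 0.13 q [-0.28  0.41  0.11  1.26 -0.   -0.56]
cmd [-0.024  0.012  0.402] yaw -0.007
```

View pics/w6.png

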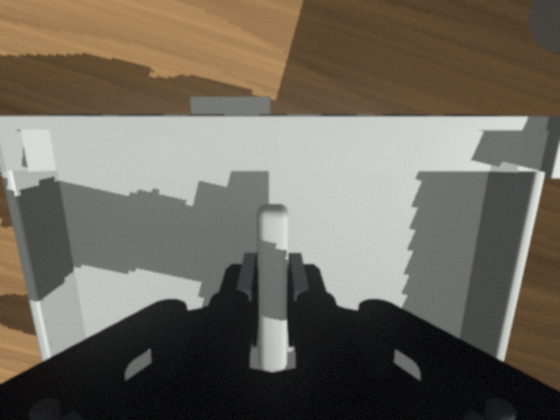

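The second tray is held square and level over the lower one, with the rail at (272,290). I'm lowering it slowly.

Emit:
drive_tool(commands=[[-0.01,0,0.1,0],[-0.02,0.01,0.2,0],[-0.02,0.01,0.3,0],[-0.02,0.01,0.4,0],[-0.02,0.01,0.45,0]])

```text
time_s: 20.03
eef_pos: [571.6, -162.3, 159.5]
tcp_rot: [-0.139, 0.99, -0.002, 0.003]
contact_force: [0.5, 0.7, -2.9]
opening: 0.13
```

Emit:
drive_tool(commands=[[0,0,0.03,0],[0,0,0.06,0],[0,0,0.09,0],[0,0,0.12,0],[0,0,0.15,0]])

```text
time_s: 20.45
eef_pos: [571.7, -162.4, 153.5]
tcp_rot: [-0.139, 0.99, -0.002, 0.003]
contact_force: [-1.4, 0.4, -2.3]
opening: 0.129
```

Emit:
drive_tool(commands=[[0,0,0.01,0],[0,0,0.02,0],[0,0,0.03,0],[0,0,0.04,0],[0,0,0.05,0]])

```text
time_s: 20.87
eef_pos: [571.8, -162.5, 152.0]
tcp_rot: [-0.139, 0.99, -0.002, 0.004]
contact_force: [-5.1, 0.3, 9.4]
opening: 0.134
```

Touchdown came at TCP z=152, where the feet should meet the ledges (152.4 expected). I'm releasing and rising.

Emit:
drive_tool(commands=[[0,0,0,0],[0,0,0,0],[0,0,0,0],[0,0,0,0],[0,0,0,0]], hand=45)

```text
time_s: 21.28
eef_pos: [571.9, -162.5, 152.0]
tcp_rot: [-0.139, 0.99, -0.002, 0.004]
contact_force: [-0.5, -0.1, 0.1]
opening: 0.522
```

Emit:
drive_tool(commands=[[0,0,-0.6,0],[0,0,-1.4,0],[0,0,-2.2,0],[0,0,-3.0,0],[0,0,-3.7,0]])

```text
time_s: 21.7
eef_pos: [570.5, -162.0, 302.2]
tcp_rot: [-0.139, 0.99, -0.002, 0.004]
contact_force: [-0.3, -0.3, -0.0]
opening: 0.526
```

Emit:
drive_tool(commands=[[0,0,-0.5,0],[0,0,-1.0,0],[0,0,-1.3,0],[0,0,-1.3,0],[0,0,-1.3,0]], hand=0)

```text
time_s: 22.12
eef_pos: [570.5, -161.9, 354.1]
tcp_rot: [-0.139, 0.99, -0.003, 0.004]
contact_force: [0.9, -0.2, -0.2]
opening: -0.002
```

```bash
python3 look.py w7
```

```text
t 22.17 pos [ 570.2 -161.8  353.4] x [-0.961 -0.276 -0.007] y [-0.276  0.961 -0.006] F [-0.2 -0.1 -0.6] op -0.002 q [-0.28  0.45  0.61  1.72 -0.   -0.56]
```

View pics/w7.png

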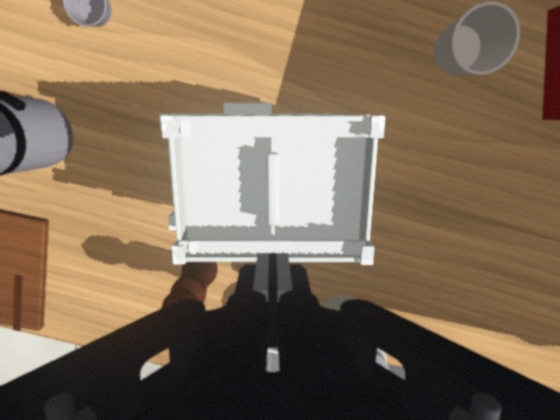

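```bash
cat > m7.py <<'E'
from h import *
import pickle
b,Tb=pickle.load(open("w7.pkl","rb"))
Q=np.array([onz(b,q,190,Tb) for q in [(161,116),(384,117),(373,264),(174,263)]])
print(Q.round(1),Q.mean(0),[round(float(np.arctan2(-(v[0]),v[1])),3) for v in(Q[1]-Q[0],Q[2]-Q[3])],[round(float(np.arctan2(v[1],v[0])),3) for v in(Q[3]-Q[0],Q[2]-Q[1])],[round(float(np.linalg.norm(v))) for v in(Q[1]-Q[0],Q[2]-Q[3],Q[3]-Q[0],Q[2]-Q[1])])
uy=np.array([-np.sin(.28),np.cos(.28)])
p=np.array([571.8,-162.5])+uy*(95+14.5+13);print(p)
to([*p,260]);to([*p,151])
E
python3 m7.py
```

```text
[[ 533.2 -271.1  190. ]
 [ 481.9  -89.1  190. ]
 [ 611.4  -50.6  190. ]
 [ 663.2 -233.2  190. ]] [ 572.43783966 -161.01528088  190.        ] [0.275, 0.276] [0.284, 0.289] [189, 190, 135, 135]
[537.94643305 -44.77070881]
cmd [-0.016  3.047  2.317] yaw 0
cmd [3.000e-03 3.062e+00 5.042e+00] yaw 0
```

Emit:
drive_tool(commands=[[0,0.9,0.2,0],[0,1.8,0.6,0],[0,2.6,1.1,0],[0,3.06,1.8,0],[0,3.06,2.6,0]])

```text
time_s: 22.58
eef_pos: [536.0, -41.4, 247.6]
tcp_rot: [-0.141, 0.99, -0.002, 0.004]
contact_force: [-0.0, -0.7, -0.2]
opening: 0.0
```

Emit:
drive_tool(commands=[[0,0,0.7,0],[0,0,1.4,0],[0,0,2.1,0],[0,0,2.4,0],[0,0,2.4,0]])

```text
time_s: 23.0
eef_pos: [534.0, -41.4, 147.6]
tcp_rot: [-0.141, 0.99, -0.001, 0.001]
contact_force: [-0.7, -0.3, 0.4]
opening: 0.004
```

```bash
python3 -c "
from h import *
st();to([537.9,-44.8,148.5],np.pi/2+.28)"
```

```text
t 23.0 pos [534.  -41.4 147.6] x [-0.96  -0.279 -0.002] y [-0.279  0.96  -0.003] F [-0.7 -0.3  0.4] op 0.004 q [-0.08  0.31 -0.12  1.14 -0.   -0.36]
cmd [-0.069 -0.109 -0.021] yaw 0.022
```

```bash
python3 -c "
from h import *
import pickle
b,Tb=pickle.load(open('w3.pkl','rb'))
uy=np.array([-np.sin(.28),np.cos(.28)])
for q in((400,121),(388,245)):
    p=onz(b,q,94,Tb);print(p,(p[:2]-np.array([571.8,-162.5]))@uy+95)"
```

```text
[ 668.67402934 -264.65222292   94.        ] -29.9456345785251
[ 542.6660688  -302.40127929   94.        ] -31.4015588391907
```

Emit:
drive_tool(commands=[[-0.04,-0.06,0,0],[-0.07,-0.12,0,0],[-0.07,-0.18,0,0],[-0.07,-0.24,0,0],[-0.07,-0.3,0,0]])

```text
time_s: 23.42
eef_pos: [540.6, -52.5, 148.3]
tcp_rot: [-0.141, 0.99, -0.001, 0.002]
contact_force: [0.4, 0.8, -0.1]
opening: -0.002
```

Emit:
drive_tool(commands=[[0,-0.03,0,0],[0,-0.06,0,0],[0,-0.1,0,0],[0,-0.14,0,0],[0,-0.17,0,0]])

```text
time_s: 23.83
eef_pos: [542.5, -59.0, 148.4]
tcp_rot: [-0.141, 0.99, -0.001, 0.002]
contact_force: [0.3, 1.2, 0.3]
opening: 0.001
```

Emit:
drive_tool(commands=[[0,-0.04,0,0],[0,-0.08,0,0],[0,-0.12,0,0],[0,-0.16,0,0],[0,-0.2,0,0]])

```text
time_s: 24.25
eef_pos: [544.8, -66.9, 148.4]
tcp_rot: [-0.141, 0.99, -0.001, 0.002]
contact_force: [-0.3, 2.5, 0.3]
opening: -0.001
```

Emit:
drive_tool(commands=[[0,-0.03,0,0],[0,-0.06,0,0],[0,-0.09,0,0],[0,-0.12,0,0],[0,-0.15,0,0]])

```text
time_s: 24.67
eef_pos: [546.5, -72.7, 148.5]
tcp_rot: [-0.141, 0.99, -0.001, 0.002]
contact_force: [-0.7, 1.4, 0.8]
opening: 0.003
```

```bash
cat > s.py <<'E'
from h import *
st();o=get_obs();uy=np.array([-np.sin(.28),np.cos(.28)])
print("offset of tray from low centre",(np.array(o["eef_pos"])[:2]-np.array([571.8,-162.5]))@uy-108,"F along",np.array(o["contact_force"])[:2]@uy)
E
python3 s.py
```

```text
t 24.67 pos [546.5 -72.7 148.5] x [-0.96  -0.279 -0.003] y [-0.279  0.96  -0.003] F [-0.7  1.4  0.8] op 0.003 q [-0.13  0.34 -0.07  1.15 -0.   -0.41]
offset of tray from low centre -14.69998512663652 F along 1.5747376811577602
```

Emit:
drive_tool(commands=[[0,-0.02,0,0],[0,-0.04,0,0],[0,-0.07,0,0],[0,-0.09,0,0],[0,-0.12,0,0]])

```text
time_s: 25.08
eef_pos: [547.8, -77.3, 148.4]
tcp_rot: [-0.141, 0.99, -0.001, 0.002]
contact_force: [-0.5, 2.2, -0.2]
opening: 0.002
```

Emit:
drive_tool(commands=[[0,-0.02,0,0],[0,-0.03,0,0],[0,-0.05,0,0],[0,-0.06,0,0],[0,-0.08,0,0]])

```text
time_s: 25.5
eef_pos: [548.7, -80.4, 148.4]
tcp_rot: [-0.141, 0.99, -0.001, 0.002]
contact_force: [-1.1, 1.6, -0.9]
opening: -0.002
```

Emit:
drive_tool(commands=[[0,-0.01,0,0],[0,-0.02,0,0],[0,-0.03,0,0],[0,-0.04,0,0],[0,-0.05,0,0]])

```text
time_s: 25.92
eef_pos: [549.2, -82.4, 148.4]
tcp_rot: [-0.141, 0.99, -0.001, 0.002]
contact_force: [-1.2, 1.4, -0.4]
opening: -0.0
```

Emit:
drive_tool(commands=[[0,-0.01,0,0],[0,-0.02,0,0],[0,-0.03,0,0],[0,-0.03,0,0],[0,-0.035,0,0]])

```text
time_s: 26.33
eef_pos: [549.6, -83.8, 148.4]
tcp_rot: [-0.141, 0.99, -0.001, 0.002]
contact_force: [-0.3, 0.8, -0.6]
opening: -0.002
```

Emit:
drive_tool(commands=[[0,-0.01,0,0],[0,-0.015,0,0],[0,-0.02,0,0],[0,-0.025,0,0],[0,-0.025,0,0]])

```text
time_s: 26.75
eef_pos: [550.0, -84.8, 148.5]
tcp_rot: [-0.141, 0.99, -0.001, 0.002]
contact_force: [-0.4, 0.1, 0.7]
opening: 0.0
```

Emit:
drive_tool(commands=[[0,-0.01,0,0],[0,-0.015,0,0],[0,-0.02,0,0],[0,-0.025,0,0],[0,-0.025,0,0]])

```text
time_s: 27.17
eef_pos: [550.3, -85.8, 148.5]
tcp_rot: [-0.141, 0.99, -0.001, 0.002]
contact_force: [-0.4, 0.4, 0.9]
opening: -0.001
```

Emit:
drive_tool(commands=[[0,-0.01,0,0],[0,-0.015,0,0],[0,-0.02,0,0],[0,-0.025,0,0],[0,-0.025,0,0]])

```text
time_s: 27.58
eef_pos: [550.5, -86.8, 148.5]
tcp_rot: [-0.141, 0.99, -0.001, 0.002]
contact_force: [0.1, 0.3, 0.3]
opening: -0.008
```

Emit:
drive_tool(commands=[[0,-0.01,0,0],[0,-0.015,0,0],[0,-0.02,0,0],[0,-0.02,0,0],[0,-0.02,0,0]])

```text
time_s: 28.0
eef_pos: [550.7, -87.6, 148.4]
tcp_rot: [-0.141, 0.99, -0.001, 0.002]
contact_force: [-0.5, 1.7, 0.4]
opening: -0.001
```

Emit:
drive_tool(commands=[[0,-0.005,0,0],[0,-0.005,0,0],[0,-0.01,0,0],[0,-0.01,0,0],[0,-0.01,0,0]])

```text
time_s: 28.42
eef_pos: [550.9, -88.0, 148.5]
tcp_rot: [-0.141, 0.99, -0.001, 0.002]
contact_force: [-0.3, 0.4, 0.6]
opening: -0.003
```

Emit:
drive_tool(commands=[[0,-0.005,0,0],[0,-0.01,0,0],[0,-0.01,0,0],[0,-0.015,0,0],[0,-0.015,0,0]])

```text
time_s: 28.83
eef_pos: [551.1, -88.6, 148.5]
tcp_rot: [-0.141, 0.99, -0.001, 0.002]
contact_force: [-0.0, 1.7, -0.0]
opening: -0.001
```

```bash
python3 s.py
```

```text
t 28.83 pos [551.1 -88.6 148.5] x [-0.96  -0.278 -0.003] y [-0.278  0.96  -0.003] F [-0.   1.7 -0. ] op -0.001 q [-0.16  0.36 -0.05  1.16 -0.   -0.44]
offset of tray from low centre -31.20225720660872 F along 1.6052973531926518
```

Emit:
drive_tool(commands=[[0,-0.005,0,0],[0,-0.01,0,0],[0,-0.01,0,0],[0,-0.015,0,0],[0,-0.015,0,0]])

```text
time_s: 29.25
eef_pos: [551.1, -88.9, 148.5]
tcp_rot: [-0.141, 0.99, -0.001, 0.002]
contact_force: [-1.8, 4.1, 1.5]
opening: -0.001
```

Emit:
drive_tool(commands=[[0,-0.012,0,0],[0,-0.012,0,0],[0,-0.012,0,0],[0,-0.012,0,0],[0,-0.012,0,0]])

```text
time_s: 29.67
eef_pos: [551.2, -89.1, 148.5]
tcp_rot: [-0.141, 0.99, -0.001, 0.002]
contact_force: [-2.3, 4.1, 0.7]
opening: -0.001
```

```bash
python3 s.py; python3 look.py w8
```

```text
t 29.67 pos [551.2 -89.1 148.5] x [-0.96  -0.279 -0.003] y [-0.279  0.96  -0.002] F [-2.3  4.1  0.7] op -0.001 q [-0.16  0.36 -0.05  1.16 -0.   -0.44]
offset of tray from low centre -31.79628531949058 F along 4.546418745913331
t 29.72 pos [551.2 -89.1 148.5] x [-0.96  -0.279 -0.003] y [-0.279  0.96  -0.002] F [-2.5  4.8  2.6] op -0.002 q [-0.16  0.36 -0.05  1.16 -0.   -0.44]
```

View pics/w8.png

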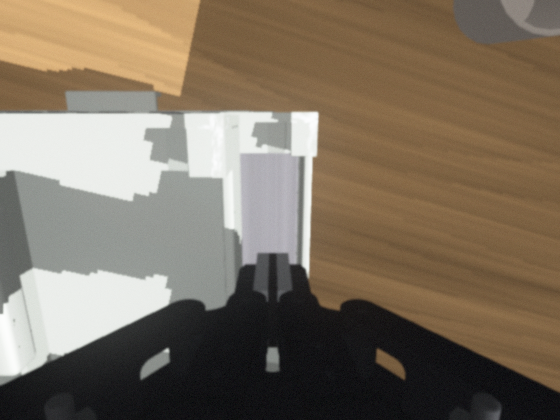

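The end step shows the lower tray's tin and lip end at (190-318,112-250), with the finger on the upper tray's end wall at a steady 4.5–5 N. That is the stop: the tray hopped free at -26…-29 mm and stood at -31.5, which mirrors the lower tray's 31. I'm retreating to check.

Emit:
drive_tool(commands=[[0,0.2,0,0],[0,0.4,0,0],[0,0.4,-0.6,0],[0,0.4,-1.5,0],[0,0.4,-2.4,0]])

```text
time_s: 30.13
eef_pos: [545.4, -72.9, 245.2]
tcp_rot: [-0.141, 0.99, -0.001, 0.001]
contact_force: [0.7, -0.6, 0.5]
opening: 0.002
```

Emit:
drive_tool(commands=[[0,-0.3,-0.7,0],[0,-0.9,-1.6,0],[0,-1.7,-2.5,0],[0,-2.5,-3.2,0],[0,-2.9,-3.2,0]])

```text
time_s: 30.55
eef_pos: [577.6, -183.4, 376.4]
tcp_rot: [-0.142, 0.99, -0.002, 0.003]
contact_force: [0.8, -0.4, 0.8]
opening: -0.001
```

Emit:
drive_tool(commands=[[0,0,0,0],[0,0,0,0],[0,0,0,0],[0,0,0,0],[0,0,0,0]])

```text
time_s: 30.97
eef_pos: [577.1, -182.3, 376.1]
tcp_rot: [-0.142, 0.99, -0.001, 0.002]
contact_force: [-0.1, -0.5, -0.5]
opening: -0.001
```

```bash
python3 look.py w9
```

```text
t 31.02 pos [ 577.2 -182.4  376.2] x [-0.96  -0.281 -0.004] y [-0.281  0.96  -0.004] F [-0.6 -0.   0.2] op 0.003 q [-0.31  0.52  0.78  1.83 -0.   -0.59]
```

View pics/w9.png

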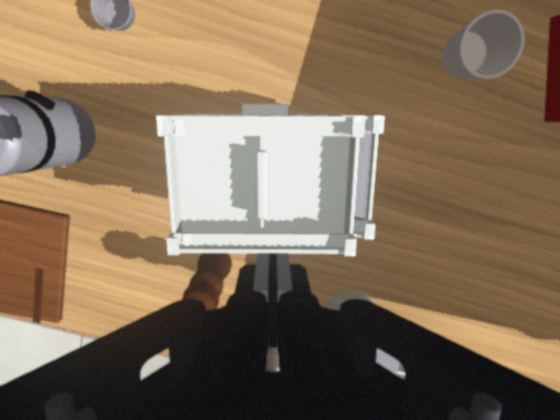

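The upper tray's corners are (157,116), (367,117), (356,255) and (168,254). The lower tray shows out at the fridge end with corners (384,117) and (374,237).

```bash
cat > m9.py <<'E'
from h import *
import pickle
b,Tb=pickle.load(open("w9.pkl","rb"))
uy=np.array([-np.sin(.28),np.cos(.28)]);c0=np.array([571.8,-162.5])
Q=np.array([onz(b,q,190,Tb) for q in [(157,116),(367,117),(356,255),(168,254)]])
print(Q.round(1),Q.mean(0),[round(float(np.arctan2(-(v[0]),v[1])),3) for v in(Q[1]-Q[0],Q[2]-Q[3])],[round(float(np.linalg.norm(v))) for v in(Q[1]-Q[0],Q[2]-Q[3],Q[3]-Q[0],Q[2]-Q[1])])
print("up along",(Q.mean(0)[:2]-c0)@uy)
for q in((384,117),(374,237)):
    p=onz(b,q,142,Tb);print("low end",p.round(1),(p[:2]-c0)@uy)
b,Tb=pickle.load(open("w3.pkl","rb"))
for q in((165,115),(174,261)):
    p=onz(b,q,142,Tb);print("before low end",p.round(1),(p[:2]-c0)@uy)
E
python3 m9.py
```

```text
[[ 542.8 -301.6  190. ]
 [ 489.9 -117.9  190. ]
 [ 619.7  -81.3  190. ]
 [ 672.5 -264.4  190. ]] [ 581.19033654 -191.29739583  190.        ] [0.28, 0.281] [191, 191, 135, 135]
up along -30.27096641455246
low end [481.6 -89.  142. ] 95.60406762728783
low end [608.7 -51.8 142. ] 96.22627726542743
before low end [610.1 -53.  142. ] 94.65663137993307
before low end [480.5 -89.9 142. ] 94.97038025865386
```

```bash
python3 -c "
from h import *
st();print(sign_off())"
```

```text
t 31.02 pos [ 577.2 -182.4  376.2] x [-0.96  -0.281 -0.004] y [-0.281  0.96  -0.004] F [-0.6 -0.   0.2] op 0.003 q [-0.31  0.52  0.78  1.83 -0.   -0.59]
the job is handed in; nothing more can be done
None
```

Both trays are staggered and home by my checks, and I handed the job in at 31.0 s with the arm clear. The sign-off gives no verdict.

- **Lower tray:** I slid it towards the fridge over the catch to a dead stop, about 31 mm off the organiser's centre. The first touch on the stop read about 29 N, over the asked 8–20 N; I eased it straight away and held it at about 15 N.
- **Second tray:** I lifted it by its rail and set it down slowly, feeling the ledges at the expected height with about 9 N. I then slid it away from the fridge. It hopped free past the catch and stood still against its stop at 4.5–5 N.
- **Detour:** On the way to the second tray a wrist joint ran into its range limit and tilted the tool 3.5°. I turned it back the other way and removed the tilt before gripping, which cost about 7 s.

**Last look from above:**

| Check | Result |
|---|---|
| Upper tray offset from the lower tray's middle | 30 mm away from the fridge (31–32 mm by finger position) |
| Upper tray squareness | Yaw 0.28 rad, the same as the lower tray's |
| Upper tray level | Corner spacing consistent with level at z = 190 mm |
| Lower tray after the upper push | Fridge-end corners within about 1 mm of before, inside my pixel error |

I never touched the drawer or the other kitchen things. I did not re-measure them at the end.

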